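Make up and close a small forme on the proof press

TASK

Make up the forme on the bed of the proof press: lay the picture block (the large one with the flower) face up against the fixed head bar, the narrow wooden strip next to it on the side away from the head bar, then the border block (the small one with the lozenges) face up against that strip, and the wide wooden strip last, so the narrow strip spaces the two blocks and the wide one protects the border from the lock-up bar. All four lie flat, crosswise and centred on the bed's scribed centre line. Then slide the lock-up bar up until the row is closed tight against the head bar, and let go.

Things in the scene. Friction and masses are not known exactly. Their poses are not given: they have to be found in the camera images.
- proof_press: Fixed grey iron proof press, 176 x 322 mm; origin: centre of underside. +y to the head end (robot's left), +x away from the robot. Bed at z 16 mm, centre line scribed along y at x = 0, 128 mm wide between the rails (tops z 39). Head bar's face at y +85 mm, 20 mm high; cylinder parked behind it (y 130, top z 77). Low foot end at y -148. The row goes between head bar and lock-up bar.
- lockup_bar (a joint): Brass bar across the bed, slides along the press's y with 3 N of friction, stays where left. 120 mm long, 16 thick, top 19 mm above the bed. Value in m grows towards the head bar, range 0 to 0.095; its head-side face is at press y = value - 0.127. Starts at 0 to 0.012; reads 0.071 with the four pieces (66+15+30+30 mm) tight.
- lockup_bar_lug (a point): Top centre of the upright ribbed lug in the middle of the lock-up bar, 42 mm above the bed. The lug is 40 mm across the bed, 12 mm thick along it, and stands 23 mm above the bar: push its foot-side face or pinch it to slide the bar. The point lies 8 mm behind the bar's head-side face.
- picture_block: Larger mounted lino block, plywood with a carved face showing a black flower in a frame: 54 mm along its own x, 66 mm along its own y, 23 mm high. Origin: centre of its underside; z up through the carved face. On the press its x lies across the bed (parallel to the press's x); either way round is right.
- border_block: Smaller mounted lino block, same plywood and lino, carved with a row of black lozenges: 54 mm along its own x, 30 mm along its own y, 23 mm high. Origin: centre of its underside; z up through the carved face. On the press its x lies across the bed; either way round is right.
- narrow_furniture: Narrow plain strip of pale wood (spacing furniture): 66 mm along its own x, 15 mm along its own y, 16 mm high. Origin: centre of its underside. On the press its x lies across the bed; either way round is right.
- wide_furniture: Wide strip of pale wood with one dark groove line along the top: 66 mm along its own x, 30 mm along its own y, 16 mm high. Origin: centre of its underside. On the press its x lies across the bed; either way round is right.

How it is judged:
By the outcome, as a careful person would: the job done as asked, in the order asked, and still so for the second after the job is handed in, with the robot touching nothing.
It also fails if it takes over 118 s, if anything falls off the work surface, if the arm or the gripper's body presses on something with over 40 N, if the wrist force passes 120 N, or if a joint passes its speed limit or range.

ROBOT

A 6-joint arm with a two-finger parallel gripper is mounted at the origin on a cart in front of the work surface, level with it; the furniture and walls round the work are solid. World frame = base frame: x ahead of the robot, y to its left, z up, the work surface at z = 0. Lengths are in mm, angles in rad, forces in N, time in s.
With the tool pointing down it reaches from about 350 to 725 mm from the base axis. Payload 4.3 kg.
Tool frame: the origin (TCP) lies on the front face of the gripper's body, between the roots of the fingers; the fingertips stand 73 mm ahead of it and the grasp point (between the pads) lies 54 mm ahead of it; z points along the fingers, y is the line along which they close (so a half turn about z gives the same grasp; the last joint's range is limited). The gripper opens to 85 mm and grips with 20 to 120 N. Pads are 22 mm wide; open, the fingers measure 114 mm over their backs; the gripper's body (76 mm by 85 mm) begins 54 mm behind the grasp point. The pads swing forward as they close: fully open they stand 13 mm farther back than shut.
Start: joints at [1.163, 0.377, 0.081, 1.274, 0, 1.46], TCP at [168.719, 549.721, 303.929] pointing down, gripper open.
Joint ranges: [-2.72, 2.72], [-0.84, 1.66], [-1.02, 1.22], [-1.77, 2.12], [-1.37, 1.28], [-3.14, 3.14]. Speed limits (rad/s): [2.57, 2.57, 3.14, 3.14, 3.14, 3.14].

INTERFACE

Orientations are given as a unit quaternion [w, x, y, z].
In Python, from rig import * gives the robot as it stands.
- The arm moves only by the tool servo_tool, never from a script. Its argument "increments" is a list of rows, each a list of 3 entries, a list of its own where there are three numbers: the shift along the world's x, y, z in units of 60 mm (1.0 is 60 mm), then the turn, a rotation vector about the world's x, y, z in units of 5 degrees (1.0 is 5 degrees), then the finger opening in mm, from 0 to 85.4. In form: [[[dx, dy, dz], [ax, ay, az], claw], ...]. A call has 1 to 20 rows; each row shifts and turns the commanded pose from where the row before left it; what a row does not reach is not made up. A row lasts 1/8 s, in which the tool goes at most 62.5 mm and 10.7 degrees, less where a joint would pass 70% of its speed; a pose out of reach is approached as far as the arm can. A call is refused whole if a number of a shift passes 1 or a number of a turn 1, either way. A call with a gripper value outside its range is refused whole. The fingers move at their own pace and stop on an object; the grip force is fixed at half the most. Time passes only in rows, so rows that do not move let the fingers close. It gives the time, the measured TCP pose, the force, the opening and the grip force at its end, in the units of the state.
- read_state(): the state, without advancing time (a new reading comes with each control period).
- camera(name): name is "scene" or "top" or "wrist"; returns the picture (384x512x3 uint8, red, green, blue); there is no depth.
- camera_params(name): a dict with "vfov" (degrees; the focal length in pixels is half the picture's height over the tangent of half this angle, whatever the lens; pixels are square), "cx", "cy" (the principal point, pixels), "R" (3x3) and "t" (3): a world point X has camera coordinates R X + t; the wrist camera has in their place "mount" (4x4, takes a point from camera to tool coordinates, whose origin is the TCP and whose axes are the flange's). Camera axes: x right, y down, z forward; pixel columns grow to the right and rows downward; lengths in mm; the calibration is good to about 2 mm. A picture is of the moment at which its call begins: read the wrist's pose just before it. camera_params takes no time and is no camera call.
- hand_in(): hands the job in; it is judged then, once.
The state is a dict: "clock": time; "joint_positions": joint angles; "joint_velocities": joint speeds; "effort": joint torques, N m; "position": TCP position; "ee_rot": TCP orientation; "contact_force": force on the tool from outside, world axes, zero at the start; "moment": the same for the moment, N m; "opening": opening from 0.0 (shut) to 1.0 (fully open); "finger_force": force on a finger pad.
Only numpy, scipy, OpenCV 4.12 (cv2) and the standard library are available. Lean on these libraries where they do the work, as an engineer would, in place of code of your own. Each camera call takes 0.05 s, during which the arm holds its last target. There are 200 camera calls.

## Working session

There is one attempt and no reset: what is moved stays moved. The work goes in short steps, Python scripts to look and compute and a tool call to move; the robot and the scene stay as the last step left them, time stands still between calls to the robot, and variables do not carry over. Pictures are saved under pics/ and viewed, at most 14 in all, crops included, and the job is handed in when it is done.

Besides the shell and the picture viewer there is one more tool, called after "Call:" by a JSON object that holds its "op" and its "data". servo_tool: Moves the arm, as the interface text tells. Its arguments: {"type":"object","properties":{"increments":{"type":"array","items":{"type":"array"}}},"required":["increments"]}

```bash
ls; mkdir -p pics; python3 - <<'E'
from rig import *
import cv2
s=read_state();print(s)
for n in("scene","top"):
    p=camera_params(n);print(n,p)
    cv2.imwrite(f"pics/{n}0.png",camera(n)[:,:,::-1])
print(camera_params("wrist"))
E
```

```text
pics
{'clock': 0.0, 'joint_positions': array([ 1.16268848e+00,  3.78066583e-01,  7.96300732e-02,  1.27441269e+00,
       -2.54213039e-06,  1.46049729e+00]), 'joint_velocities': array([-0.00136137,  0.00136055,  0.00183081,  0.00135773, -0.00015079,
       -0.00187124]), 'effort': array([-1.42999893e-04, -4.63606489e+01,  2.69872659e+01,  2.08375807e-02,
       -4.35644233e-04,  4.95494589e-06]), 'position': array([168.50975578, 549.21816699, 302.96034314]), 'ee_rot': array([-2.61858332e-04,  1.48354671e-01,  9.88933687e-01, -9.92474707e-04]), 'contact_force': array([ 1.24654798, -0.68119019, -0.39809257]), 'moment': array([ 0.05841528, -0.04204768, -0.01306132]), 'finger_force': 0.0, 'opening': 0.9993600866447764}
scene {'vfov': 55.18356614487467, 'cx': 257.91490055411265, 'cy': 191.98593657429942, 'R': array([[-0.92323148, -0.38417828,  0.00711905],
       [-0.31417205,  0.74407117, -0.58962193],
       [ 0.22122286, -0.54659413, -0.80764801]]), 't': array([472.77154819, 165.17287153, 942.84856763])}
top {'vfov': 47.13421678657584, 'cx': 248.11605616876145, 'cy': 189.95972085068672, 'R': array([[-0.00696293, -0.99993409,  0.00912887],
       [-0.99224769,  0.00577606, -0.12414166],
       [ 0.12408075, -0.00992249, -0.99222251]]), 't': array([  28.75170443,  515.60238559, 1333.30092862])}
{'vfov': 67.75646946401093, 'cx': 256.09569736862056, 'cy': 195.90631639606676, 'mount': array([[-6.01420261e-04, -9.47872687e-01, -3.18648722e-01,
         8.16599838e+01],
       [ 9.99999384e-01, -2.72939483e-04, -1.07550411e-03,
        -2.39986134e-01],
       [ 9.32469150e-04, -3.18649173e-01,  9.47872267e-01,
        -6.92040381e+01],
       [ 0.00000000e+00,  0.00000000e+00,  0.00000000e+00,
         1.00000000e+00]])}
```

View pics/scene0.png

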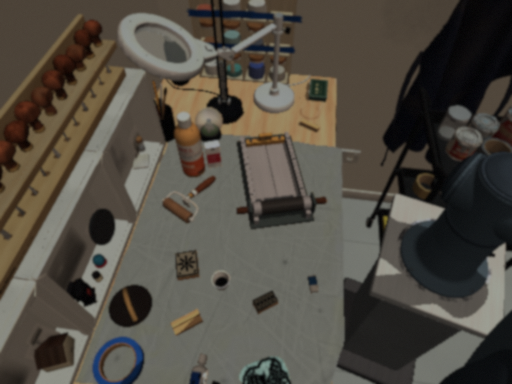

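View pics/top0.png

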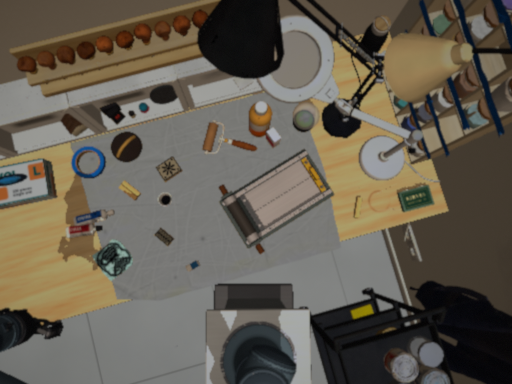

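The top view shows the flower block at (169,168), pale strips near (130,190), a dark block at (164,236) and the press at (277,198), with the cylinder (head) on the left. I'll enlarge these.

```bash
cat > h.py <<'E'
from rig import *
import numpy as np, cv2
from scipy.spatial.transform import Rotation as Ro
def pose():
    s=read_state(); q=s["ee_rot"]; return s["position"],Ro.from_quat([q[1],q[2],q[3],q[0]]).as_matrix()
def cam(name):
    p=camera_params(name); f=192/np.tan(np.radians(p["vfov"]/2))
    if "mount" in p:
        t,R=pose(); M=np.array(p["mount"]); return f,p["cx"],p["cy"],R@M[:3,:3],R@M[:3,3]+t
    R=np.array(p["R"]); return f,p["cx"],p["cy"],R.T,-R.T@np.array(p["t"])
def ray(c,uv,z):
    f,cx,cy,R,o=c; uv=np.atleast_2d(np.asarray(uv,float))
    d=np.c_[(uv[:,0]-cx)/f,(uv[:,1]-cy)/f,np.ones(len(uv))]@R.T
    return o+d*((z-o[2])/d[:,2])[:,None]
def proj(c,X):
    f,cx,cy,R,o=c; q=(np.atleast_2d(X)-o)@R; return np.c_[q[:,0]/q[:,2]*f+cx,q[:,1]/q[:,2]*f+cy]
E
python3 - <<'E'
from h import *
a=cv2.imread("pics/top0.png");b=cv2.imread("pics/scene0.png")
A=cv2.resize(a[140:260,85:215],None,fx=3,fy=3,interpolation=2)
B=cv2.resize(b[240:350,160:330],None,fx=3,fy=3,interpolation=2)[:360,:]
B=cv2.resize(B,(400,int(B.shape[0]*400/B.shape[1]))); 
P=cv2.resize(a[140:260,205:340],None,fx=2.96,fy=2.96,interpolation=2)
out=np.zeros((600,800,3),np.uint8);out[:360,:390]=A;out[:P.shape[0],400:400+P.shape[1]]=P[:,:400];out[360:360+B.shape[0],:400]=B[:240]
cv2.imwrite("pics/crop1.png",out)
c=cam("top")
for n,uv,z in[("pic",(169,168),23),("strips",(130,190),16),("bord",(164,236),23),("cyl",(238,218),60),("lug",(318,170),40),("rollerhandles",(224,188),50),("",(260,249),50)]: print(n,ray(c,uv,z).round())
E
```

```text
pic [[588. 273.  23.]]
strips [[520. 395.  16.]]
bord [[376. 285.  23.]]
cyl [[427.  57.  60.]]
lug [[ 576. -192.   40.]]
rollerhandles [[520.  99.  50.]]
 [[334.  -9.  50.]]
```

View pics/crop1.png

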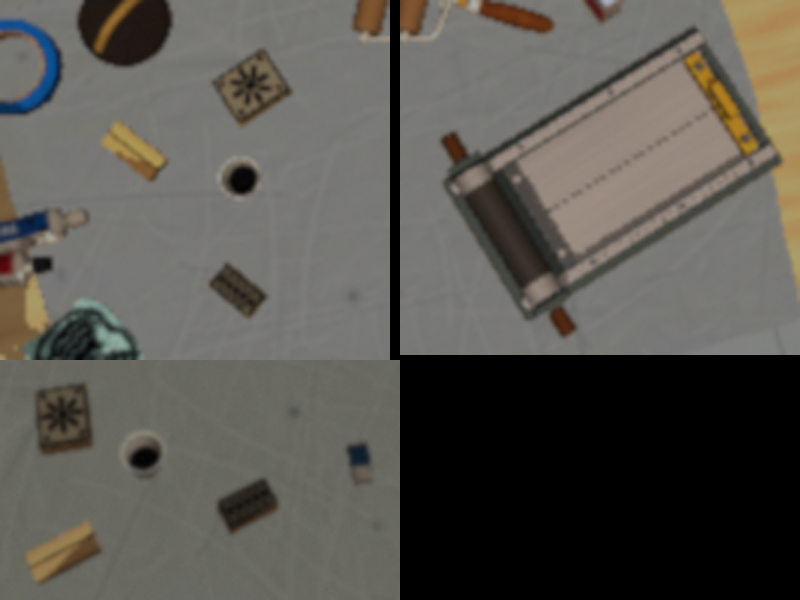

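The pale spot may be a narrow strip lying on the wide one. Border and picture blocks look face up. I'm moving above the pieces for a wrist view.

Call:
{"op": "servo_tool", "data": {"increments": [[[0.67,-0.55,0],[0,0,0],85],[[0.67,-0.55,0],[0,0,0],85],[[0.67,-0.55,0],[0,0,0],85],[[0.67,-0.55,0],[0,0,0],85],[[0.67,-0.55,0],[0,0,0],85],[[0.67,-0.55,0],[0,0,0],85],[[0.67,-0.55,0],[0,0,0],85],[[0,0,0],[0,0,0],85],[[0,0,0],[0,0,0],85]]}}

```text
clock: 1.23
position: [449.7, 318.6, 303.5]
ee_rot: [-0.001, 0.149, 0.989, -0.0]
contact_force: [-0.7, 0.0, 0.4]
opening: 0.998
finger_force: 0.0
```

```bash
python3 - <<'E'
from h import *
p,R=pose();print(p,R.round(3));np.savez("w1.npz",p=p,R=R)
cv2.imwrite("pics/w1.png",camera("wrist")[:,:,::-1])
E
```

```text
[449.69389829 318.64888697 303.47100178] [[-0.956  0.294 -0.001]
 [ 0.294  0.956 -0.   ]
 [ 0.001 -0.    -1.   ]]
```

View pics/w1.png

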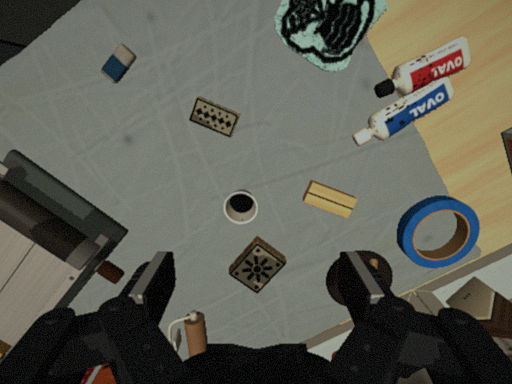

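The wrist view shows border at (215,116), picture at (257,265), and pale piece(s) at (330,198). Another strip-like thing lies on a dark disc at (370,270). I'll look closer at the pale ones.

```bash
python3 - <<'E'
from h import *
a=cv2.imread("pics/w1.png");b=cv2.imread("pics/top0.png");s=cv2.imread("pics/scene0.png")
f=lambda im,x,y:cv2.resize(im[y:y+50,x:x+66],(400,300),interpolation=2)
cv2.imwrite("pics/crop2.png",np.vstack([np.hstack([f(a,297,174),f(a,325,242)]),np.hstack([f(b,95,125),f(s,98,280)])]))
E
```

```text
(no output)
```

View pics/crop2.png

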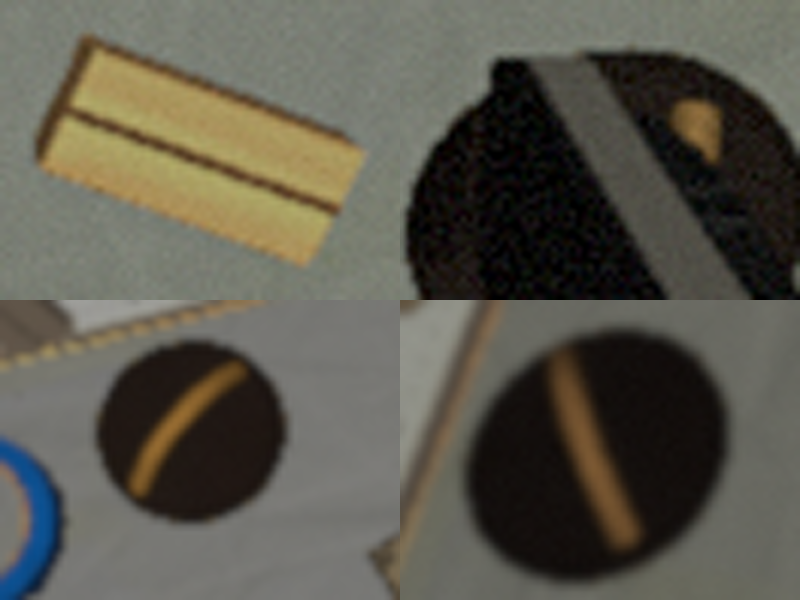

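The pale one is the wide strip (grooved), and the disc is a baren. The narrow strip may be the piece on the wooden table near the green box: top (358,205), scene (309,127).

```bash
python3 - <<'E'
from h import *
b=cv2.imread("pics/top0.png");s=cv2.imread("pics/scene0.png")
f=lambda im,x,y:cv2.resize(im[y:y+75,x:x+100],(400,300),interpolation=2)
cv2.imwrite("pics/crop3.png",np.vstack([np.hstack([f(b,335,150),f(s,245,75)]),np.hstack([f(b,200,100),f(s,150,150)])]))
print(ray(cam("top"),(358,205),0))
E
```

```text
[[ 469.71963785 -322.74292109    0.        ]]
```

View pics/crop3.png

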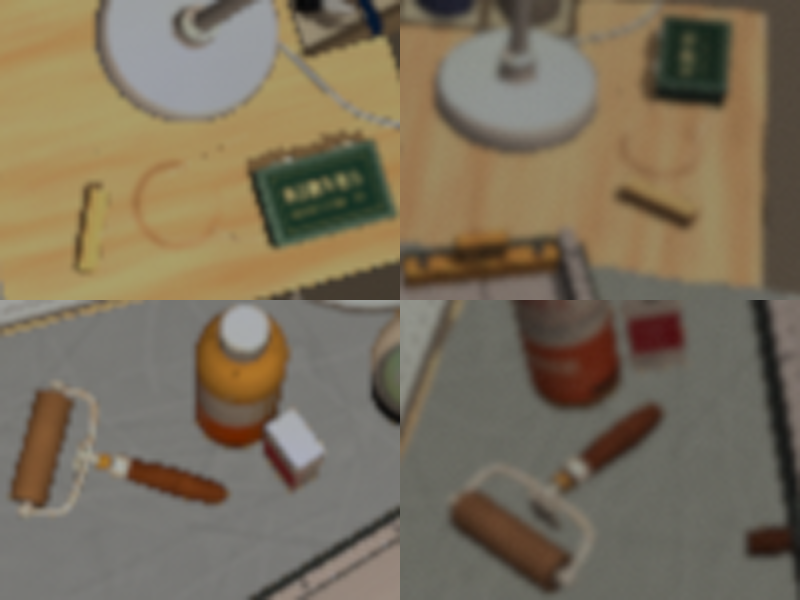

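The narrow strip is at top crop (90,225) on the wooden table, about (470,-323), long axis close to world x. Now I'll segment the three pieces in the wrist view.

```bash
cat >> h.py <<'E'
def saved(img,npz):
    d=np.load(npz);p=camera_params("wrist");M=np.array(p["mount"]);f=192/np.tan(np.radians(p["vfov"]/2))
    return cv2.imread(img),(f,p["cx"],p["cy"],d["R"]@M[:3,:3],d["R"]@M[:3,3]+d["p"])
def grab(n):
    p,R=pose();np.savez(n+".npz",p=p,R=R);cv2.imwrite(f"pics/{n}.png",camera("wrist")[:,:,::-1]);print(p.round(1))
def seg(img,c,uv,z,r=45,thr=(60,75)):
    """top-face rectangle: saturated & bright pixels, closed, largest comp near uv"""
    h=cv2.cvtColor(img,cv2.COLOR_BGR2HSV); S,V=h[...,1],h[...,2]
    m=((S>thr[0])&(V>thr[1])).astype(np.uint8); k=np.zeros_like(m); u,v=map(int,uv); k[max(0,v-r):v+r,max(0,u-r):u+r]=1
    m=cv2.morphologyEx(m*k,cv2.MORPH_CLOSE,np.ones((9,9)))
    cs,_=cv2.findContours(m,0,1); ct=max(cs,key=cv2.contourArea)
    P=ray(c,ct[:,0,:],z)[:,:2].astype(np.float32); (q,(w,hh),a)=cv2.minAreaRect(P)
    if w<hh: w,hh,a=hh,w,a+90
    return np.round(q,1),round(w,1),round(hh,1),round((a+90)%180-90,1)
E
python3 - <<'E'
from h import *
im,c=saved("pics/w1.png","w1.npz")
h=cv2.cvtColor(im,cv2.COLOR_BGR2HSV)
for n,uv,z in[("pic",(258,262),23),("wide",(330,198),16),("bord",(215,116),23)]:
    for t in((50,60),(60,75),(60,90),(60,110)):
        print(n,t,seg(im,c,uv,z,thr=t))
print(h[200,315:345:3].tolist(),h[118,195:235:4].tolist(),h[90,180:200:5].tolist())
E
```

```text
pic (50, 60) (array([581.6, 278.4]), 72.1, 59.6, -56.2)
pic (60, 75) (array([579.1, 279. ]), 67.9, 56.2, -55.9)
pic (60, 90) (array([563.4, 295.2]), 46.2, 23.2, 42.3)
pic (60, 110) (array([567. , 292.3]), 29.9, 10.8, 43.4)
wide (50, 60) (array([518.6, 398. ]), 69.9, 32.9, 51.8)
wide (60, 75) (array([518.7, 397.6]), 69.7, 31.8, 51.6)
wide (60, 90) (array([518.7, 397.6]), 69.7, 31.8, 51.6)
wide (60, 110) (array([520.2, 398.5]), 66.5, 30.6, 51.6)
bord (50, 60) (array([374.5, 289.3]), 53.9, 30.4, 50.0)
bord (60, 75) (array([373.6, 289.5]), 53.0, 28.0, 50.7)
bord (60, 90) (array([373.5, 289.5]), 53.0, 27.9, 50.7)
bord (60, 110) (array([373.9, 290.3]), 48.4, 26.7, 49.4)
[[23, 108, 170], [25, 111, 170], [27, 105, 172], [25, 108, 172], [18, 133, 109], [16, 136, 105], [22, 118, 166], [25, 110, 174], [23, 116, 171], [22, 115, 167]] [[22, 67, 72], [25, 67, 46], [21, 71, 122], [22, 68, 109], [21, 73, 70], [146, 137, 13], [21, 74, 89], [22, 72, 92], [23, 68, 108], [22, 75, 122]] [[45, 16, 124], [45, 17, 120], [41, 17, 120], [40, 19, 121]]
```

```bash
python3 - <<'E'
from h import *
def tri(a,b):
    A=[];B=[]
    for n,uv in(("top",a),("scene",b)):
        f,cx,cy,R,o=cam(n);d=R@np.array([(uv[0]-cx)/f,(uv[1]-cy)/f,1]);d/=np.linalg.norm(d);P=np.eye(3)-np.outer(d,d);A.append(P);B.append(P@o)
    return np.linalg.solve(sum(A),sum(B)).round()
print("magnifier",tri((303,60),(160,45)),"lampbase",tri((382,157),(274,97)),"narrow",tri((358,206),(309,126)), "bottle cap",tri((261,106),(183,118)))
E
```

```text
magnifier [ 816. -109.  328.] lampbase [ 621. -404.    8.] narrow [ 465. -323.   -2.] bottle cap [728. -11. 202.]
```

Call:
{"op": "servo_tool", "data": {"increments": [[[0.12,-0.9,0],[0,0,0],85],[[0.12,-0.9,0],[0,0,0],85],[[0.12,-0.9,0],[0,0,0],85],[[0.12,-0.9,0],[0,0,0],85],[[0.12,-0.9,0],[0,0,0],85],[[0.12,-0.9,0],[0,0,0],85],[[0.12,-0.9,0],[0,0,0],85],[[0.12,-0.9,0],[0,0,0],85],[[0,0,0],[0,0,0],85],[[0,0,0],[0,0,0],85]]}}

```text
clock: 2.52
position: [507.5, -111.9, 303.8]
ee_rot: [-0.0, 0.148, 0.989, 0.0]
contact_force: [-0.2, 0.0, 0.2]
opening: 0.996
finger_force: 0.0
```

```bash
python3 -c "
from h import *
grab('w2')"
```

```text
[ 507.5 -111.9  303.8]
```

View pics/w2.png

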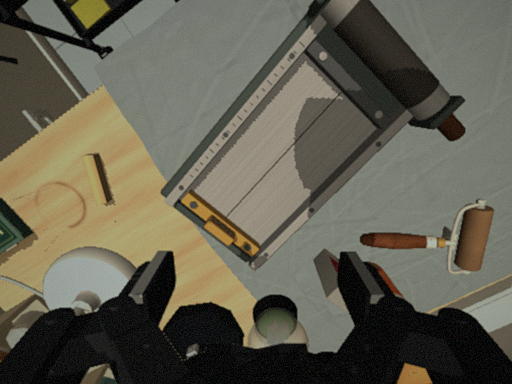

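The press is in view: centre line from (231,214) to (341,93), head bar near (350,85), lug at (220,228), narrow strip at (98,180). I'll enlarge the press for the edges.

```bash
python3 - <<'E'
from h import *
im,c=saved("pics/w2.png","w2.npz")
a=cv2.resize(im[20:170,260:460],(800,600),interpolation=2)
cv2.imwrite("pics/crop4.png",np.clip(a.astype(float)*1.6,0,255).astype(np.uint8))
print("narrow",[seg(im,c,(98,180),16,r=32,thr=t) for t in((100,60),(60,150))])
l=np.array([(231,214),(341,93)]);P=ray(c,l,16)[:,:2];print(P,np.degrees(np.arctan2(*(P[1]-P[0])[::-1])))
h=cv2.cvtColor(im,cv2.COLOR_BGR2HSV);print(h[175,80:112:2].tolist())
E
```

```text
narrow [(array([ 463.4, -315. ]), 97.0, 83.7, -25.1), (array([ 463.4, -315. ]), 97.0, 83.7, -25.1)]
[[ 558.4375729  -163.26534556]
 [ 450.99856803    9.28122147]] 121.90914782158079
[[19, 114, 168], [21, 111, 167], [20, 109, 171], [19, 112, 169], [25, 108, 174], [26, 108, 172], [27, 101, 175], [22, 117, 175], [19, 125, 178], [17, 130, 141], [14, 116, 55], [17, 121, 55], [14, 136, 62], [22, 97, 144], [22, 95, 177], [22, 98, 172]]
```

View pics/crop4.png

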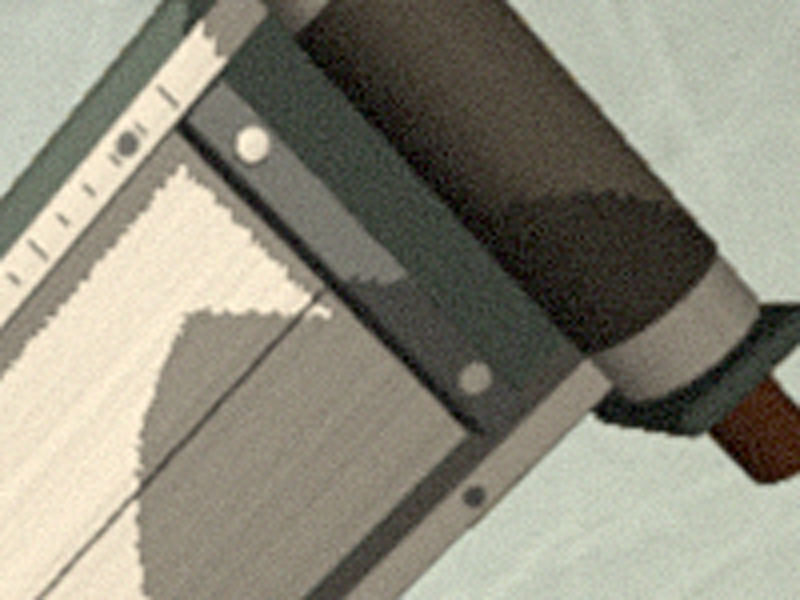

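In the crop, the centre line meets the head bar face at about (318,292), i.e. image (339.5,93). The face runs from (180,128) to (465,430). Next: fit the centre line, and look at the narrow strip.

```bash
python3 - <<'E'
from h import *
im,c=saved("pics/w2.png","w2.npz")
g=cv2.GaussianBlur(cv2.cvtColor(im,cv2.COLOR_BGR2GRAY),(3,3),0).astype(float)
pts=[]
for v in np.arange(100,205):
    u0=231+(214-v)*(110/121); us=np.arange(int(u0)-5,int(u0)+6); r=g[v,us]; r=r-np.linspace(r[0],r[-1],len(r)); w=np.clip(-r-4,0,None)
    if w.sum()>3: pts.append(((us*w).sum()/w.sum(),v))
pts=np.array(pts,np.float32); vx,vy,x0,y0=cv2.fitLine(pts,cv2.DIST_HUBER,0,.01,.01).ravel()
print(len(pts),vx,vy)
L=[(x0+vx*s,y0+vy*s) for s in(-60,60)]
P=ray(c,L,16)[:,:2]; 
d=P[1]-P[0]; d*=np.sign(d[1])/np.linalg.norm(d); print("line pts",P.round(1),"ang",np.degrees(np.arctan2(d[1],d[0])))
F=ray(c,[(305,52),(339.5,92.8),(376.2,127.5)],16)[:,:2]; e=F[2]-F[0];print("face",F.round(1),np.degrees(np.arctan2(e[1],e[0])))
n=np.array([d[1],-d[0]]);h=P[0]+d*((F[1]-P[0])@d);print("press origin",(h-85*d).round(1),"d",d,"resid",[(x-P[0])@d for x in F],(P[0]-h)@n)
lug=ray(c,[(220,228)],58)[0][:2];print("lug along",(lug-h)@d+85)
a=im[140:215,55:155];cv2.imwrite("pics/crop5.png",cv2.resize(a,(800,600),interpolation=2))
E
```

```text
105 0.6780413 -0.73502386
line pts [[ 531.9 -125.5]
 [ 455.9   -1. ]] ang 121.40202267173443
face [[396.3 -20.7]
 [450.3   7.6]
 [502.5  42.3]] 30.689837173551982
press origin [494.8 -64.7] d [-0.52103976  0.8535324 ] resid [np.float64(160.07507014878763), np.float64(156.17549061503968), np.float64(158.54064471640808)] 1.4210854715202004e-14
lug along -124.58528009798425
```

View pics/crop5.png

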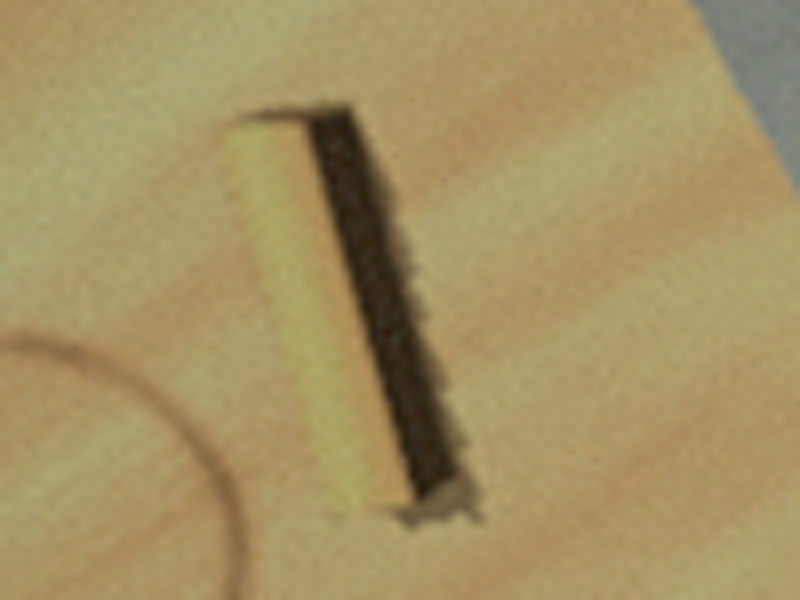

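```bash
python3 - <<'E'
from h import *
im,c=saved("pics/w2.png","w2.npz")
P=ray(c,np.array([(232,122),(308,125),(412,505),(335,515)])/8+[55,140],16)[:,:2];print(P.round(1),P.mean(0).round(1))
for i,j in((0,1),(1,2),(2,3),(3,0)):
    e=P[j]-P[i];print(np.linalg.norm(e).round(1),np.degrees(np.arctan2(e[1],e[0])).round(1))
E
```

```text
[[ 428.9 -314.6]
 [ 432.8 -303.4]
 [ 495.3 -316.4]
 [ 493.1 -329.5]] [ 462.5 -316. ]
11.9 70.7
63.8 -11.8
13.2 -99.3
65.9 166.9
```

Call:
{"op": "servo_tool", "data": {"increments": [[[-0.04,-0.19,-0.14],[0,0,-0.95],85],[[-0.04,-0.19,-0.14],[0,0,-0.95],85],[[-0.04,-0.19,-0.14],[0,0,-0.95],85],[[-0.04,-0.19,-0.14],[0,0,-0.95],85],[[-0.04,-0.19,-0.14],[0,0,-0.95],85],[[-0.04,-0.19,-0.14],[0,0,-0.95],85],[[-0.04,-0.19,-0.14],[0,0,-0.95],85],[[-0.04,-0.19,-0.14],[0,0,-0.95],85],[[-0.04,-0.19,-0.14],[0,0,-0.95],85],[[-0.04,-0.19,-0.14],[0,0,-0.95],85],[[-0.04,-0.19,-0.14],[0,0,-0.95],85],[[-0.04,-0.19,-0.14],[0,0,-0.95],85],[[-0.04,-0.19,-0.14],[0,0,-0.95],85],[[-0.04,-0.19,-0.14],[0,0,-0.95],85],[[-0.04,-0.19,-0.14],[0,0,-0.95],85],[[-0.04,-0.19,-0.14],[0,0,-0.95],85],[[-0.04,-0.19,-0.14],[0,0,-0.95],85],[[-0.04,-0.19,-0.14],[0,0,-0.95],85],[[0,0,0],[0,0,0],85]]}}

```text
clock: 4.95
position: [464.7, -316.9, 152.3]
ee_rot: [-0.001, 0.779, 0.627, 0.0]
contact_force: [0.3, 1.1, -0.9]
opening: 0.995
finger_force: 0.0
```

```bash
cat > st.py <<'E'
from h import *
p,R=pose();s=read_state();print("t",s["clock"].__round__(2),p.round(1),"toolY deg",np.degrees(np.arctan2(R[1,1],R[0,1])).round(2),"tilt",R[:2,2].round(4),"F",s["contact_force"].round(1),"op",round(s["opening"]*85.4,1),s["finger_force"])
E
python3 st.py
```

```text
t 4.95 [ 464.7 -316.9  152.3] toolY deg -12.41 tilt [-0.0008  0.0011] F [ 0.3  1.1 -0.9] op 85.0 0.0
```

Call:
{"op": "servo_tool", "data": {"increments": [[[-0.02,0,-0.4],[0,0,0],85],[[-0.02,0,-0.4],[0,0,0],85],[[0,0,-0.3],[0,0,0],85],[[0,0,-0.15],[0,0,0],85],[[0,0,0],[0,0,0],85],[[0,0,0],[0,0,0],40],[[0,0,0],[0,0,0],40],[[0,0,0],[0,0,0],40],[[0,0,0],[0,0,0],40]]}}

```text
clock: 6.08
position: [462.8, -318.8, 79.7]
ee_rot: [0.001, 0.78, 0.626, 0.0]
contact_force: [-1.2, 1.5, 8.0]
opening: 0.736
finger_force: 63.4
```

```bash
python3 st.py
```

```text
t 6.08 [ 462.8 -318.8   79.7] toolY deg -12.54 tilt [ 0.002  -0.0011] F [-1.2  1.5  8. ] op 62.8 63.402260541915894
```

Call:
{"op": "servo_tool", "data": {"increments": [[[0,0,0.5],[0,0,0],40],[[0,0,0.8],[0,0,0],40],[[0,0,0.4],[0,0,0],40],[[0.055,0.478,0],[0,0,0.976],40],[[0.055,0.478,0],[0,0,0.976],40],[[0.055,0.478,0],[0,0,0.976],40],[[0.055,0.478,0],[0,0,0.976],40],[[0.055,0.478,0],[0,0,0.976],40],[[0.055,0.478,0],[0,0,0.976],40],[[0.055,0.478,0],[0,0,0.976],40],[[0.055,0.478,0],[0,0,0.976],40],[[0.055,0.478,0],[0,0,0.976],40],[[0,0,0],[0,0,0],40],[[0,0,0],[0,0,0],40]]}}

```text
clock: 7.82
position: [492.1, -60.9, 180.2]
ee_rot: [0.001, 0.49, 0.872, -0.0]
contact_force: [-0.0, -0.5, -0.3]
opening: 0.733
finger_force: 65.3
```

```bash
python3 st.py
```

```text
t 7.83 [492.1 -60.9 180.2] toolY deg 31.32 tilt [ 0.0011 -0.0008] F [-0.  -0.5 -0.3] op 62.6 65.34634709358215
```

Call:
{"op": "servo_tool", "data": {"increments": [[[0,0,-0.5],[0,0,0],40],[[0,0,-0.5],[0,0,0],40],[[0,0,-0.25],[0,0,0],40],[[0,0,-0.1],[0,0,0],40],[[0,0,0],[0,0,0],40],[[0,0,0],[0,0,0],40]]}}

```text
clock: 8.57
position: [492.6, -60.7, 99.6]
ee_rot: [0.001, 0.49, 0.872, 0.0]
contact_force: [-0.2, -0.2, -0.5]
opening: 0.729
finger_force: 65.4
```

```bash
python3 st.py
```

```text
t 8.57 [492.6 -60.7  99.6] toolY deg 31.35 tilt [ 0.0018 -0.0004] F [-0.2 -0.2 -0.5] op 62.3 65.37226796150208
```

Call:
{"op": "servo_tool", "data": {"increments": [[[0,0,-0.05],[0,0,0],40],[[0,0,0],[0,0,0],40],[[0,0,0],[0,0,0],76],[[0,0,0],[0,0,0],76],[[0,0,0],[0,0,0],76],[[0,0,0.15],[0,0,0],76],[[0,0,0.7],[0,0,0],85],[[0,0,1],[0,0,0],85],[[0,0,1],[0,0,0],85],[[0,0,0.4],[0,0,0],85],[[0,0,0],[0,0,0],85]]}}

```text
clock: 9.95
position: [493.2, -60.7, 293.5]
ee_rot: [0.003, 0.49, 0.872, 0.001]
contact_force: [0.3, -0.1, -0.8]
opening: 0.991
finger_force: 0.0
```

```bash
python3 st.py; python3 -c "
from h import *
grab('w3')"
```

```text
t 9.95 [493.2 -60.7 293.5] toolY deg 31.36 tilt [ 0.0058 -0.0014] F [ 0.3 -0.1 -0.8] op 84.7 0.0
[493.2 -60.7 293.5]
```

View pics/w3.png

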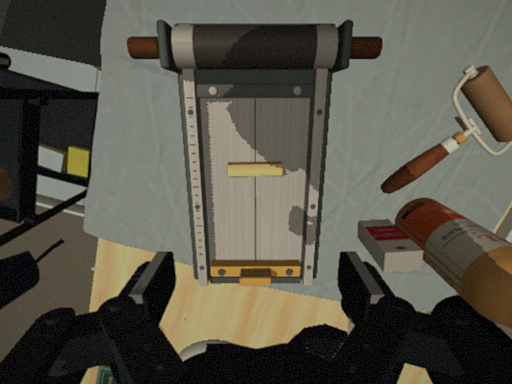

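The narrow strip at (255,170) lies flat, square and centred on the line (column 255). I'll quantify it from this view.

```bash
cat >> h.py <<'E'
O=np.array([493.7,-62.9]);D=np.array([-.52104,.85353]);N=np.array([.85353,.52104])
def press(P): P=np.asarray(P)[...,:2]-O; return np.stack([P@N,P@D],-1).round(1)
E
python3 - <<'E'
from h import *
im,c=saved("pics/w3.png","w3.npz")
q=seg(im,c,(255,170),32,r=35,thr=(70,110));print(q,press(q[0]))
print("line",press(ray(c,[(254.5,105),(255,155),(255.5,230),(255.7,250)],16)))
g=cv2.cvtColor(im,cv2.COLOR_BGR2GRAY)
print(g[86:108,230].tolist(),g[86:108,285].tolist()); print(press(ray(c,[(230,97),(285,97)],16)),"lug",press(ray(c,[(256,273)],58)))
print([int(np.argmin(g[v,250:262])+250) for v in(105,115,125,185,200,220,240)])
E
```

```text
(array([490.6, -58.8]), 65.5, 17.9, 32.8) [-0.5  5.1]
line [[-1.000e-01  7.670e+01]
 [ 4.000e-01  1.850e+01]
 [ 8.000e-01 -8.230e+01]
 [ 1.000e+00 -1.125e+02]]
[80, 63, 51, 48, 52, 50, 47, 46, 43, 45, 40, 52, 81, 94, 100, 136, 159, 126, 96, 92, 99, 90] [46, 52, 45, 49, 50, 48, 49, 43, 42, 43, 45, 53, 74, 89, 93, 90, 92, 88, 92, 90, 87, 87]
[[-28.1  85.4]
 [ 34.9  85.3]] lug [[   1.2 -120.8]]
[255, 255, 255, 255, 255, 255, 255]
```

Call:
{"op": "servo_tool", "data": {"increments": [[[0.204,0.809,0],[0,0,0.08],85],[[0.204,0.809,0],[0,0,0.08],85],[[0.204,0.809,0],[0,0,0.08],85],[[0.204,0.809,-0.2],[0,0,0.08],85],[[0.204,0.809,-0.5],[0,0,0.08],85],[[0.204,0.809,-0.5],[0,0,0.08],85],[[0.204,0.809,-0.5],[0,0,0.08],85],[[0,0,-0.5],[0,0,0],85],[[0,0,0],[0,0,0],85]]}}

```text
clock: 11.12
position: [574.0, 278.8, 153.6]
ee_rot: [-0.003, 0.468, 0.884, -0.004]
contact_force: [-0.7, -0.8, 0.4]
opening: 0.995
finger_force: 0.0
```

```bash
python3 st.py; python3 - <<'E'
from h import *
grab('w4');im,c=saved("pics/w4.png","w4.npz");uv=proj(c,[[579,279,23]])[0];print(uv)
for t in((50,60),(60,75),(60,90)):print(seg(im,c,uv,23,r=80,thr=t))
E
```

```text
t 11.12 [574.  278.8 153.6] toolY deg 34.21 tilt [-0.0095 -0.0036] F [-0.7 -0.8  0.4] op 85.0 0.0
[574.  278.8 153.6]
[263.73080366 217.45176665]
(array([585.5, 280.8]), 67.2, 53.5, -55.5)
(array([585.1, 280.5]), 66.6, 52.4, -56.3)
(array([599.3, 290.4]), 66.4, 24.9, -69.6)
```

Call:
{"op": "servo_tool", "data": {"increments": [[[0.16,0.02,0],[0,0,0],85],[[0,0,0],[0,0,0],85],[[0,0,0],[0,0,0],85],[[0,0,0],[0,0,0],85]]}}

```text
clock: 11.68
position: [587.3, 280.5, 159.3]
ee_rot: [0.0, 0.468, 0.884, 0.0]
contact_force: [-0.2, 0.0, 0.3]
opening: 0.994
finger_force: 0.0
```

```bash
python3 st.py; python3 - <<'E'
from h import *
grab('w5');im,c=saved("pics/w5.png","w5.npz");uv=proj(c,[[583,280,23]])[0];print(uv)
for t in((50,60),(60,75),(60,90)):print(seg(im,c,uv,23,r=80,thr=t))
E
```

```text
t 11.68 [587.3 280.5 159.3] toolY deg 34.14 tilt [0.0008 0.0004] F [-0.2  0.   0.3] op 84.9 0.0
[587.3 280.5 159.3]
[251.2615125  208.60341225]
(array([586.3, 279.5]), 68.5, 53.2, -56.5)
(array([585.5, 280.1]), 65.4, 52.4, -56.3)
(array([601.5, 290.1]), 66.0, 19.8, -69.8)
```

View pics/w5.png

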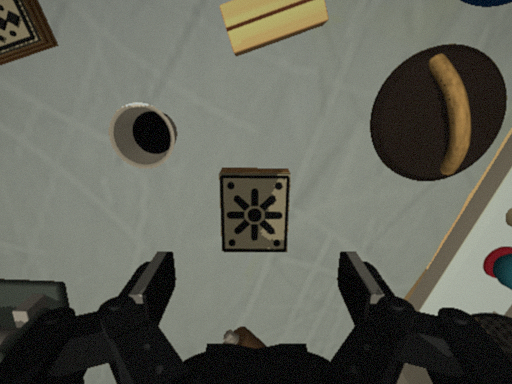

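The block at (254,212), flower face up, is centred between the fingers with clear space both sides. Descending and gripping.

Call:
{"op": "servo_tool", "data": {"increments": [[[-0.02,0,-0.4],[0,0,0],85],[[0,0,-0.4],[0,0,0],85],[[0,0,-0.3],[0,0,0],85],[[0,0,-0.15],[0,0,0],85],[[0,0,0],[0,0,0],85],[[0,0,0],[0,0,0],30],[[0,0,0],[0,0,0],30],[[0,0,0],[0,0,0],30],[[0,0,0],[0,0,0],30],[[0,0,0],[0,0,0],30]]}}

```text
clock: 12.98
position: [586.9, 281.0, 85.3]
ee_rot: [0.001, 0.468, 0.884, 0.001]
contact_force: [-0.5, -0.4, 6.5]
opening: 0.61
finger_force: 63.3
```

```bash
python3 st.py
```

```text
t 12.97 [586.9 281.   85.3] toolY deg 34.16 tilt [0.0028 0.001 ] F [-0.5 -0.4  6.5] op 52.1 63.264580965042114
```

Call:
{"op": "servo_tool", "data": {"increments": [[[0,0,0.5],[0,0,0],30],[[0,0,0.8],[0,0,0],30],[[0,0,0.5],[0,0,0],30],[[-0.281,-0.721,0],[0,0,-0.08],30],[[-0.281,-0.721,0],[0,0,-0.08],30],[[-0.281,-0.721,0],[0,0,-0.08],30],[[-0.281,-0.721,0],[0,0,-0.08],30],[[-0.281,-0.721,0],[0,0,-0.08],30],[[-0.281,-0.721,0],[0,0,-0.08],30],[[-0.281,-0.721,0],[0,0,-0.08],30],[[0,0,0],[0,0,0],30],[[0,0,0],[0,0,0],30],[[0,0,0],[0,0,0],30]]}}

```text
clock: 14.6
position: [468.3, -21.3, 191.7]
ee_rot: [0.0, 0.489, 0.872, 0.0]
contact_force: [0.3, 0.4, -0.8]
opening: 0.611
finger_force: 63.1
```

```bash
python3 st.py
```

```text
t 14.6 [468.3 -21.3 191.7] toolY deg 31.45 tilt [0.0004 0.0003] F [ 0.3  0.4 -0.8] op 52.2 63.072019815444946
```

Call:
{"op": "servo_tool", "data": {"increments": [[[0.01,0,-0.5],[0,0,0],30],[[0,0,-0.5],[0,0,0],30],[[0,0,-0.35],[0,0,0],30],[[0,0,-0.13],[0,0,0],30],[[0,0,0],[0,0,0],30],[[0,0,0],[0,0,0],30]]}}

```text
clock: 15.35
position: [469.2, -22.1, 103.7]
ee_rot: [0.001, 0.489, 0.872, 0.0]
contact_force: [0.5, -0.1, -1.5]
opening: 0.609
finger_force: 63.1
```

```bash
python3 st.py
```

```text
t 15.35 [469.2 -22.1 103.7] toolY deg 31.39 tilt [ 0.0015 -0.0002] F [ 0.5 -0.1 -1.5] op 52.0 63.08883547782898
```

Call:
{"op": "servo_tool", "data": {"increments": [[[0,0,-0.035],[0,0,0],30],[[0,0,0],[0,0,0],30],[[0,0,0],[0,0,0],66],[[0,0,0],[0,0,0],66],[[0,0,0],[0,0,0],66],[[0,0,0.15],[0,0,0],66],[[0,0,0.7],[0,0,0],85],[[0,0,0.7],[0,0,0],85],[[-0.264,0.867,0],[0,0,0.63],85],[[-0.264,0.867,0],[0,0,0.63],85],[[-0.264,0.867,0],[0,0,0.63],85],[[-0.264,0.867,0],[0,0,0.63],85],[[-0.264,0.867,0],[0,0,0.63],85],[[-0.264,0.867,-0.5],[0,0,0.63],85],[[0,0,0],[0,0,0],85],[[0,0,0],[0,0,0],85],[[0,0,0],[0,0,0],85]]}}

```text
clock: 17.48
position: [374.3, 289.2, 164.6]
ee_rot: [0.0, 0.341, 0.94, 0.0]
contact_force: [0.6, 0.2, 0.8]
opening: 0.994
finger_force: 0.0
```

```bash
python3 st.py; python3 - <<'E'
from h import *
grab('w6');im,c=saved("pics/w6.png","w6.npz");uv=proj(c,[[374,290,23]])[0];print(uv)
for t in((50,60),(60,75),(60,90)):print(seg(im,c,uv,23,r=60,thr=t))
E
```

```text
t 17.48 [374.3 289.2 164.6] toolY deg 50.14 tilt [0.0012 0.0004] F [0.6 0.2 0.8] op 84.9 0.0
[374.3 289.2 164.6]
[256.8750212 207.709457 ]
(array([371.8, 290.9]), 53.2, 34.4, 50.1)
(array([371.8, 290.3]), 52.4, 33.6, 50.0)
(array([371.7, 289.1]), 51.8, 27.1, 44.8)
```

View pics/w6.png

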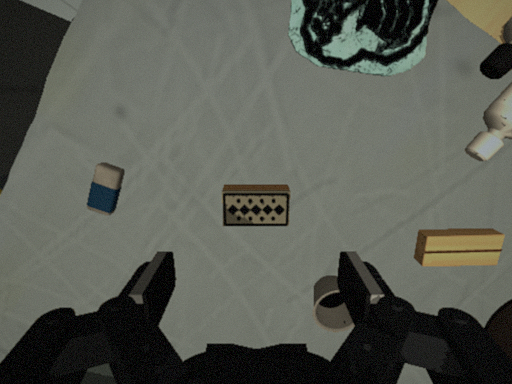

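The border block's face, lozenges up, is centred at (256,210) and square to the gripper. Gripping.

Call:
{"op": "servo_tool", "data": {"increments": [[[0.01,0,-0.4],[0,0,0],85],[[0,0,-0.4],[0,0,0],85],[[0,0,-0.35],[0,0,0],85],[[0,0,-0.17],[0,0,0],85],[[0,0,0],[0,0,0],85],[[0,0,0],[0,0,0],30],[[0,0,0],[0,0,0],30],[[0,0,0],[0,0,0],30],[[0,0,0],[0,0,0],30],[[0,0,0],[0,0,0],30]]}}

```text
clock: 18.77
position: [374.8, 290.3, 86.0]
ee_rot: [0.001, 0.34, 0.94, 0.001]
contact_force: [-1.5, -0.7, 6.8]
opening: 0.608
finger_force: 62.4
```

```bash
python3 st.py
```

```text
t 18.77 [374.8 290.3  86. ] toolY deg 50.26 tilt [0.0022 0.0008] F [-1.5 -0.7  6.8] op 52.0 62.37135887145996
```

Call:
{"op": "servo_tool", "data": {"increments": [[[0,0,0.5],[0,0,0],30],[[0,0,0.8],[0,0,0],30],[[0,0,0.45],[0,0,0],30],[[0.272,-0.775,0],[0,0,-0.47],30],[[0.272,-0.775,0],[0,0,-0.47],30],[[0.272,-0.775,0],[0,0,-0.47],30],[[0.272,-0.775,0],[0,0,-0.47],30],[[0.272,-0.775,0],[0,0,-0.47],30],[[0.272,-0.775,0],[0,0,-0.47],30],[[0.272,-0.775,0],[0,0,-0.47],30],[[0.272,-0.775,0],[0,0,-0.47],30],[[0,0,0],[0,0,0],30],[[0,0,0],[0,0,0],30],[[0,0,0],[0,0,0],30]]}}

```text
clock: 20.52
position: [504.0, -80.9, 189.6]
ee_rot: [-0.0, 0.488, 0.873, 0.0]
contact_force: [-0.3, -0.3, -0.4]
opening: 0.611
finger_force: 63.2
```

```bash
python3 st.py
```

```text
t 20.52 [504.  -80.9 189.6] toolY deg 31.55 tilt [-0.0006  0.0005] F [-0.3 -0.3 -0.4] op 52.2 63.24275493621826
```

Call:
{"op": "servo_tool", "data": {"increments": [[[0.015,0,-0.5],[0,0,-0.03],30],[[0,0,-0.5],[0,0,0],30],[[0,0,-0.3],[0,0,0],30],[[0,0,-0.15],[0,0,0],30],[[0,0,0],[0,0,0],30],[[0,0,0],[0,0,0],30]]}}

```text
clock: 21.28
position: [505.9, -81.7, 103.2]
ee_rot: [0.001, 0.49, 0.872, 0.0]
contact_force: [0.2, -0.1, -0.2]
opening: 0.605
finger_force: 63.3
```

```bash
python3 st.py
```

```text
t 21.27 [505.9 -81.7 103.2] toolY deg 31.35 tilt [ 0.0012 -0.0003] F [ 0.2 -0.1 -0.2] op 51.7 63.25521111488342
```

Call:
{"op": "servo_tool", "data": {"increments": [[[0,0,-0.02],[0,0,0],30],[[0,0,0],[0,0,0],30],[[0,0,0],[0,0,0],66],[[0,0,0],[0,0,0],66],[[0,0,0],[0,0,0],66],[[0,0,0.15],[0,0,0],66],[[0,0,0.7],[0,0,0],85],[[0,0,0.7],[0,0,0],85],[[0.027,0.889,0],[0,0,0.449],85],[[0.027,0.889,0],[0,0,0.449],85],[[0.027,0.889,0],[0,0,0.449],85],[[0.027,0.889,0],[0,0,0.449],85],[[0.027,0.889,0],[0,0,0.449],85],[[0.027,0.889,0],[0,0,0.449],85],[[0.027,0.889,0],[0,0,0.449],85],[[0.027,0.889,-0.3],[0,0,0.449],85],[[0.027,0.889,-0.3],[0,0,0.449],85],[[0,0,0],[0,0,0],85],[[0,0,0],[0,0,0],85],[[0,0,0],[0,0,0],85]]}}

```text
clock: 23.78
position: [520.6, 396.9, 159.4]
ee_rot: [0.0, 0.33, 0.944, 0.0]
contact_force: [-0.2, -0.4, 1.0]
opening: 0.993
finger_force: 0.0
```

```bash
python3 st.py; python3 - <<'E'
from h import *
grab('w7');im,c=saved("pics/w7.png","w7.npz");uv=proj(c,[[521,398,16]])[0];print(uv)
for t in((60,110),(60,140)):print(seg(im,c,uv,16,r=60,thr=t))
E
```

```text
t 23.77 [520.6 396.9 159.4] toolY deg 51.42 tilt [0.0009 0.0002] F [-0.2 -0.4  1. ] op 84.8 0.0
[520.6 396.9 159.4]
[257.86199583 207.34722336]
(array([518.7, 400.4]), 65.7, 33.7, 51.4)
(array([520.3, 399.1]), 65.5, 29.7, 51.6)
```

View pics/w7.png

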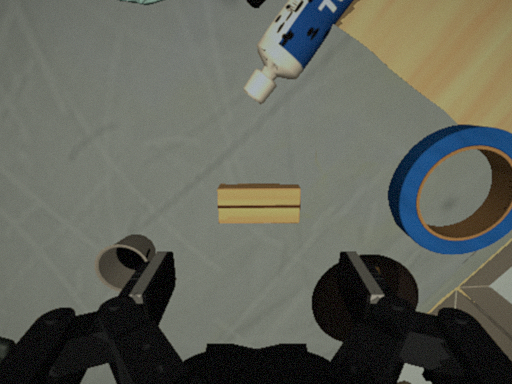

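The wide strip, groove up, is at (259,204) and is clear of the jar and baren. Gripping.

Call:
{"op": "servo_tool", "data": {"increments": [[[0,0.035,-0.4],[0,0,0],85],[[0,0,-0.4],[0,0,0],85],[[0,0,-0.35],[0,0,0],85],[[0,0,-0.18],[0,0,0],85],[[0,0,0],[0,0,0],85],[[0,0,0],[0,0,0],40],[[0,0,0],[0,0,0],40],[[0,0,0],[0,0,0],40],[[0,0,0],[0,0,0],40]]}}

```text
clock: 24.95
position: [521.0, 400.5, 81.0]
ee_rot: [0.001, 0.33, 0.944, 0.001]
contact_force: [-1.3, -2.2, 5.3]
opening: 0.735
finger_force: 63.7
```

```bash
python3 st.py
```

```text
t 24.95 [521.  400.5  81. ] toolY deg 51.51 tilt [0.0029 0.0012] F [-1.3 -2.2  5.3] op 62.8 63.684507608413696
```

Call:
{"op": "servo_tool", "data": {"increments": [[[0,0,0.5],[0,0,0],40],[[0,0,0.8],[0,0,0],40],[[0,0,0.5],[0,0,0],40],[[0.005,-0.948,0],[0,0,-0.447],40],[[0.005,-0.948,0],[0,0,-0.447],40],[[0.005,-0.948,0],[0,0,-0.447],40],[[0.005,-0.948,0],[0,0,-0.447],40],[[0.005,-0.948,0],[0,0,-0.447],40],[[0.005,-0.948,0],[0,0,-0.447],40],[[0.005,-0.948,0],[0,0,-0.447],40],[[0.005,-0.948,0],[0,0,-0.447],40],[[0.005,-0.948,0],[0,0,-0.447],40],[[0,0,0],[0,0,0],40],[[0,0,0],[0,0,0],40],[[0,0,0],[0,0,0],40]]}}

```text
clock: 26.82
position: [522.8, -110.5, 186.8]
ee_rot: [-0.0, 0.489, 0.873, 0.0]
contact_force: [0.5, -0.2, -0.9]
opening: 0.729
finger_force: 65.5
```

```bash
python3 st.py
```

```text
t 26.82 [ 522.8 -110.5  186.8] toolY deg 31.52 tilt [0.0001 0.0004] F [ 0.5 -0.2 -0.9] op 62.3 65.45971730723977
```

Call:
{"op": "servo_tool", "data": {"increments": [[[0,0,-0.5],[0,0,-0.03],40],[[0,0,-0.5],[0,0,0],40],[[0,0,-0.35],[0,0,0],40],[[0,0,-0.13],[0,0,0],40],[[0,0,0],[0,0,0],40],[[0,0,0],[0,0,0],40]]}}

```text
clock: 27.58
position: [523.5, -111.5, 98.5]
ee_rot: [0.001, 0.49, 0.872, 0.0]
contact_force: [-0.2, 0.6, -1.0]
opening: 0.725
finger_force: 65.3
```

```bash
python3 st.py
```

```text
t 27.57 [ 523.5 -111.5   98.5] toolY deg 31.31 tilt [ 0.0015 -0.0004] F [-0.2  0.6 -1. ] op 61.9 65.3045403957367
```

Lower 1.5 mm, release, rise and look.

Call:
{"op": "servo_tool", "data": {"increments": [[[0,0,-0.025],[0,0,0],40],[[0,0,0],[0,0,0],40],[[0,0,0],[0,0,0],76],[[0,0,0],[0,0,0],76],[[0,0,0],[0,0,0],76],[[0,0,0.15],[0,0,0],76],[[0.1,-0.16,0.7],[0,0,0],76],[[0.1,-0.16,1],[0,0,0],60],[[0.1,-0.16,1],[0,0,0],60],[[0,0,0],[0,0,0],60],[[0,0,0],[0,0,0],60],[[0,0,0],[0,0,0],60]]}}

```text
clock: 29.08
position: [539.7, -140.1, 265.7]
ee_rot: [-0.002, 0.49, 0.871, -0.0]
contact_force: [0.5, -1.3, -0.2]
opening: 0.703
finger_force: 0.0
```

```bash
python3 st.py; python3 - <<'E'
from h import *
grab('w8');im,c=saved("pics/w8.png","w8.npz")
uv=[proj(c,[*(O+y*D),z])[0] for y,z in((48,39),(3.5,32),(-23,39),(-57,32),(-116,58))];print(np.round(uv))
a=im[20:260,130:370];cv2.imwrite("pics/crop6.png",cv2.resize(a,(600,600),interpolation=2))
E
```

```text
t 29.07 [ 539.7 -140.1  265.7] toolY deg 31.26 tilt [-0.0032  0.0013] F [ 0.5 -1.3 -0.2] op 60.0 0.0
[ 539.7 -140.1  265.7]
[[257.  36.]
 [257.  88.]
 [258. 116.]
 [258. 149.]
 [258. 210.]]
```

View pics/crop6.png

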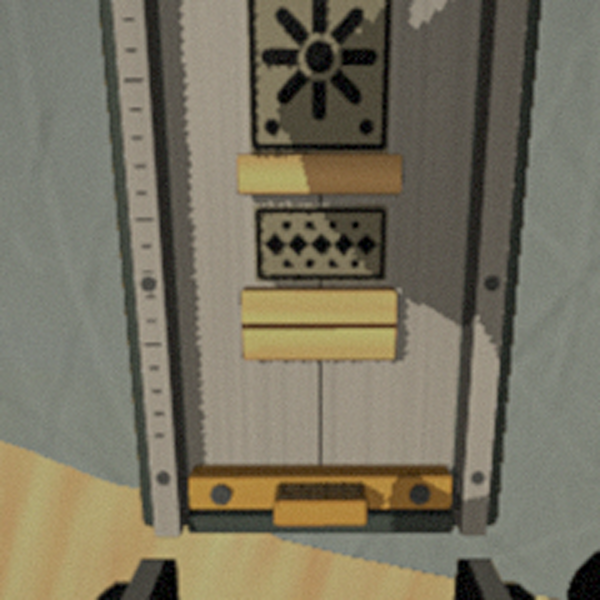

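All four are in order, centred on the line, with small gaps; lug at crop (320,505). I'll move behind the lug with shut fingers.

Call:
{"op": "servo_tool", "data": {"increments": [[[0.21,-0.33,0],[0,0,0],0],[[0.21,-0.33,0],[0,0,0],0],[[0.21,-0.33,0],[0,0,0],0],[[0,0,-0.5],[0,0,0],0],[[0,0,-0.6],[0,0,0],0],[[0,0,-0.5],[0,0,0],0],[[0,0,-0.4],[0,0,0],0],[[0,0,-0.2],[0,0,0],0],[[0,0,0],[0,0,0],0],[[0,0,0],[0,0,0],0]]}}

```text
clock: 30.38
position: [579.1, -200.2, 136.2]
ee_rot: [0.001, 0.491, 0.871, 0.0]
contact_force: [-0.1, -0.4, 0.1]
opening: 0.002
finger_force: 0.0
```

```bash
echo 'print("press xy",press(p[:2]),"Fpress",(s["contact_force"][:2]@np.c_[N,D]).round(1))' >> st.py; python3 st.py
```

```text
t 30.38 [ 579.1 -200.2  136.2] toolY deg 31.25 tilt [ 0.0013 -0.0006] F [-0.1 -0.4  0.1] op 0.1 0.0
press xy [   1.3 -161.7] Fpress [-0.3 -0.3]
```

Call:
{"op": "servo_tool", "data": {"increments": [[[-0.015,-0.01,-0.085],[0,0,0],0],[[0,0,0],[0,0,0],0],[[-0.052,0.085,0],[0,0,0],0],[[-0.052,0.085,0],[0,0,0],0],[[-0.052,0.085,0],[0,0,0],0],[[-0.052,0.085,0],[0,0,0],0],[[-0.052,0.085,0],[0,0,0],0],[[-0.052,0.085,0],[0,0,0],0],[[-0.052,0.085,0],[0,0,0],0],[[-0.052,0.085,0],[0,0,0],0],[[-0.052,0.085,0],[0,0,0],0],[[-0.052,0.085,0],[0,0,0],0]]}}

```text
clock: 31.88
position: [545.8, -149.0, 129.8]
ee_rot: [-0.001, 0.49, 0.871, 0.0]
contact_force: [0.5, -0.1, -0.1]
opening: -0.001
finger_force: 0.0
```

```bash
python3 st.py
```

```text
t 31.88 [ 545.8 -149.   129.8] toolY deg 31.25 tilt [-0.0011  0.0008] F [ 0.5 -0.1 -0.1] op -0.1 0.0
press xy [  -0.4 -100.6] Fpress [ 0.4 -0.3]
```

```bash
python3 - <<'E'
from h import *
grab('w9');im,c=saved("pics/w9.png","w9.npz");cv2.imwrite("pics/w9s.png",np.hstack([im[100:384,100:420],cv2.resize(camera("scene")[100:250,210:350,::-1],(265,284))]))
E
```

```text
[ 545.8 -149.   129.8]
```

View pics/w9s.png

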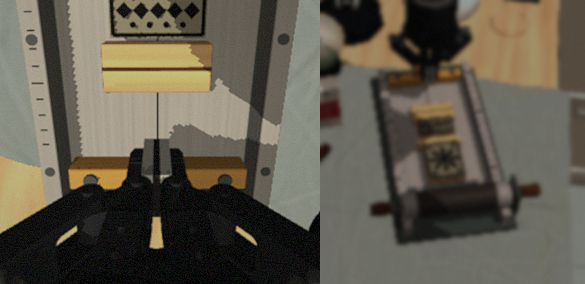

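The brass bar has not moved, because the fingertips passed over the lug. I'll go back and come in lower.

Call:
{"op": "servo_tool", "data": {"increments": [[[0,0,0.1],[0,0,0],0],[[0.26,-0.427,0],[0,0,0],0],[[0.27,-0.427,0],[0,0,0],0],[[0,0,0],[0,0,0],0],[[0,0,-0.2],[0,0,0],0],[[0,0,-0.18],[0,0,0],0],[[0,0,0],[0,0,0],0],[[0,0,0],[0,0,0],0]]}}

```text
clock: 32.98
position: [578.0, -200.4, 113.2]
ee_rot: [-0.0, 0.49, 0.872, 0.0]
contact_force: [0.1, 1.1, -0.0]
opening: -0.001
finger_force: 0.0
```

```bash
python3 st.py
```

```text
t 32.98 [ 578.  -200.4  113.2] toolY deg 31.27 tilt [-0.0006  0.0004] F [ 0.1  1.1 -0. ] op -0.1 0.0
press xy [   0.3 -161.3] Fpress [0.7 0.9]
```

Call:
{"op": "servo_tool", "data": {"increments": [[[-0.052,0.085,0],[0,0,0],0],[[-0.052,0.085,0],[0,0,0],0],[[-0.052,0.085,0],[0,0,0],0],[[-0.052,0.085,0],[0,0,0],0],[[-0.052,0.085,0],[0,0,0],0],[[-0.052,0.085,0],[0,0,0],0],[[-0.052,0.085,0],[0,0,0],0]]}}

```text
clock: 33.85
position: [556.6, -165.0, 113.8]
ee_rot: [0.0, 0.491, 0.871, 0.0]
contact_force: [2.5, -3.4, 1.0]
opening: 0.001
finger_force: 1.7
```

```bash
python3 st.py
```

```text
t 33.85 [ 556.6 -165.   113.8] toolY deg 31.25 tilt [ 0.0009 -0.0004] F [ 2.5 -3.4  1. ] op 0.1 1.6879929788410664
press xy [   0.5 -119.9] Fpress [ 0.4 -4.2]
```

Call:
{"op": "servo_tool", "data": {"increments": [[[-0.052,0.085,0],[0,0,0],0],[[-0.052,0.085,0],[0,0,0],0],[[-0.052,0.085,0],[0,0,0],0],[[-0.035,0.057,0],[0,0,0],0],[[-0.026,0.043,0],[0,0,0],0],[[-0.026,0.043,0],[0,0,0],0],[[-0.026,0.043,0],[0,0,0],0]]}}

```text
clock: 34.72
position: [540.5, -138.8, 113.6]
ee_rot: [0.0, 0.491, 0.871, -0.0]
contact_force: [2.4, -3.5, 2.4]
opening: -0.0
finger_force: 2.3
```

```bash
python3 st.py
```

```text
t 34.73 [ 540.5 -138.8  113.6] toolY deg 31.24 tilt [ 0.0007 -0.0005] F [ 2.4 -3.5  2.4] op -0.0 2.2600973770022392
press xy [  0.4 -89.2] Fpress [ 0.2 -4.3]
```

Call:
{"op": "servo_tool", "data": {"increments": [[[-0.017,0.028,0],[0,0,0],0],[[-0.017,0.028,0],[0,0,0],0],[[-0.017,0.028,0],[0,0,0],0]]}}

```text
clock: 35.1
position: [537.4, -133.8, 113.6]
ee_rot: [0.0, 0.491, 0.871, 0.0]
contact_force: [2.4, -4.5, 3.6]
opening: 0.002
finger_force: 2.4
```

Call:
{"op": "servo_tool", "data": {"increments": [[[-0.017,0.028,0],[0,0,0],0],[[-0.009,0.014,0],[0,0,0],0]]}}

```text
clock: 35.35
position: [535.8, -131.2, 113.6]
ee_rot: [0.0, 0.491, 0.871, 0.0]
contact_force: [3.8, -6.3, 1.7]
opening: 0.002
finger_force: 3.6
```

```bash
python3 st.py
```

```text
t 35.35 [ 535.8 -131.2  113.6] toolY deg 31.25 tilt [ 0.0005 -0.0002] F [ 3.8 -6.3  1.7] op 0.2 3.6380470544099808
press xy [  0.4 -80.2] Fpress [ 0.  -7.3]
```

Call:
{"op": "servo_tool", "data": {"increments": [[[-0.017,0.028,0],[0,0,0],0],[[-0.017,0.028,0],[0,0,0],0]]}}

```text
clock: 35.6
position: [535.6, -130.6, 113.7]
ee_rot: [0.003, 0.491, 0.871, -0.002]
contact_force: [8.5, -14.7, -6.1]
opening: 0.002
finger_force: 8.3
```

Call:
{"op": "servo_tool", "data": {"increments": [[[-0.017,0.028,0],[0,0,0],0]]}}

```text
clock: 35.72
position: [535.5, -130.3, 113.8]
ee_rot: [0.005, 0.491, 0.871, -0.003]
contact_force: [10.2, -18.4, -9.0]
opening: -0.001
finger_force: 10.6
```

```bash
python3 st.py
```

```text
t 35.73 [ 535.5 -130.3  113.8] toolY deg 31.13 tilt [ 0.005  -0.0104] F [ 10.2 -18.4  -9. ] op -0.1 10.563221722841263
press xy [  0.5 -79.3] Fpress [ -0.8 -21.1]
```

Tight: the force climbs while the position holds. Backing off and lifting clear.

Call:
{"op": "servo_tool", "data": {"increments": [[[-0.012,0.02,0],[0,0,0],0],[[0,0,0],[0,0,0],0],[[0.05,-0.08,0],[0,0,0],0],[[0.1,-0.16,0],[0,0,0],0],[[0.15,-0.25,0],[0,0,0],0],[[0,0,0.7],[0,0,0],0],[[0,0,1],[0,0,0],0],[[0,0,1],[0,0,0],0],[[-0.1,0.17,0.3],[0,0,0],0],[[0,0,0],[0,0,0],0],[[0,0,0],[0,0,0],0],[[0,0,0],[0,0,0],0]]}}

```text
clock: 37.22
position: [543.0, -143.9, 291.0]
ee_rot: [-0.002, 0.491, 0.871, -0.0]
contact_force: [-0.2, 0.8, -0.9]
opening: 0.002
finger_force: 0.0
```

```bash
python3 st.py; python3 - <<'E'
from h import *
grab('w10');im,c=saved("pics/w10.png","w10.npz")
# yellow (strip+brass) and lino profile along the centre column, and x-extents across
h=cv2.cvtColor(im,cv2.COLOR_BGR2HSV)
for n,y,z,w in(("pic",52,39,27),("narrow",11.5,32,33),("border",-11,39,27),("wide",-41,32,33),("lug",-64,58,20)):
    xs=np.arange(-50,50.1,1.0); P=np.c_[O+np.outer(xs,N)+y*D,np.full(len(xs),z)]
    uv=proj(c,P).round().astype(int); ok=[0<=u<512 and 0<=v<384 for u,v in uv]
    m=np.array([o and h[v,u,1]>52 and h[v,u,0]<35 for (u,v),o in zip(uv,ok)]); print(n,uv[50],"x range",xs[m].min() if m.any() else None,xs[m].max() if m.any() else None)
ys=np.arange(88,-95,-1.5);out=[]
for xo in(-24,):
    uv=proj(c,np.c_[O+np.outer(ys,D)+xo*N,np.full(len(ys),35)]).round().astype(int)
    print([(float(y),*map(int,h[v,u,1:])) for y,(u,v) in zip(ys,uv) if 0<=v<384])
E
```

```text
t 37.23 [ 543.  -143.9  291. ] toolY deg 31.24 tilt [-0.0041  0.0016] F [-0.2  0.8 -0.9] op 0.2 0.0
press xy [ -0.2 -94.8] Fpress [0.2 0.7]
[ 543.  -143.9  291. ]
pic [257  31] x range -24.0 23.0
narrow [257  76] x range -33.0 32.0
border [257  98] x range -25.0 26.0
wide [257 127] x range -32.0 33.0
lug [257 151] x range -50.0 50.0
[(79.0, 78, 88), (77.5, 69, 78), (76.0, 67, 92), (74.5, 73, 63), (73.0, 57, 58), (71.5, 76, 91), (70.0, 57, 71), (68.5, 74, 69), (67.0, 69, 70), (65.5, 49, 52), (64.0, 61, 71), (62.5, 55, 65), (61.0, 62, 87), (59.5, 56, 105), (58.0, 67, 80), (56.5, 71, 86), (55.0, 56, 114), (53.5, 79, 81), (52.0, 72, 82), (50.5, 66, 97), (49.0, 70, 80), (47.5, 75, 82), (46.0, 74, 97), (44.5, 81, 82), (43.0, 74, 83), (41.5, 62, 70), (40.0, 66, 54), (38.5, 66, 81), (37.0, 71, 72), (35.5, 59, 56), (34.0, 82, 75), (32.5, 76, 67), (31.0, 55, 46), (29.5, 83, 71), (28.0, 58, 57), (26.5, 79, 106), (25.0, 66, 127), (23.5, 73, 108), (22.0, 45, 34), (20.5, 75, 17), (19.0, 94, 57), (17.5, 134, 114), (16.0, 119, 154), (14.5, 113, 172), (13.0, 111, 172), (11.5, 107, 174), (10.0, 103, 1
[... 543 characters left out ...]
0, 104, 177), (-39.5, 134, 114), (-41.0, 173, 87), (-42.5, 110, 151), (-44.0, 106, 176), (-45.5, 107, 169), (-47.0, 107, 174), (-48.5, 111, 175), (-50.0, 120, 170), (-51.5, 122, 174), (-53.0, 120, 177), (-54.5, 124, 167), (-56.0, 164, 154), (-57.5, 160, 175), (-59.0, 158, 177), (-60.5, 165, 178), (-62.0, 166, 174), (-63.5, 161, 173), (-65.0, 170, 171), (-66.5, 166, 174), (-68.0, 163, 181), (-69.5, 169, 172), (-71.0, 131, 136), (-72.5, 44, 110), (-74.0, 35, 145), (-75.5, 39, 152), (-77.0, 42, 151), (-78.5, 40, 148), (-80.0, 44, 151), (-81.5, 39, 151), (-83.0, 39, 151), (-84.5, 37, 151), (-86.0, 42, 152), (-87.5, 38, 148), (-89.0, 42, 151), (-90.5, 33, 146), (-92.0, 44, 151), (-93.5, 38, 154)]
```

The edges read about 19, 4, −26 and −56 mm. That is exactly the tight row, centred to within about 1 mm.

```bash
python3 -c "
from rig import *
print(hand_in())"
```

```text
the job is handed in; nothing more can be done
None
```

The forme is made up in the order asked and handed in at 37 s: all four pieces face up, closed tight against the head bar and within about 1 mm of the centre line, though I viewed 15 pictures, one over the limit of 14.

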